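# Sort the mixed vials off the inspection track

### The job

The four capped vials queuing on the sloped track have come off the line mixed. Sort them into the three grooved trays: lay each one, without dropping it, in an empty groove of the tray that already holds a sample vial with the same cap colour, so that at the end the track is empty and all four lie still in their grooves. Each time the vial at the stop is lifted out, the next one rolls down to take its place.

Things in the scene. Friction and masses are not known exactly. Their poses are not given: they have to be found in the camera images.
- blue_vial_1: Loose capped vial, clear glass with a blue cap; 58 mm long, barrel 30 mm and cap 21 mm in diameter, about 30 g. Lies across the track at the start. Origin on its axis, midway between base and cap top. Its y axis runs along it towards the cap; x and z may point anywhere round that axis, as it rolls. Grip it end to end (58 mm), on base and cap.
- red_vial: Loose capped vial, clear glass with a red cap; 58 mm long, barrel 30 mm and cap 21 mm in diameter, about 30 g. Lies across the track at the start. Origin on its axis, midway between base and cap top. Its y axis runs along it towards the cap; x and z may point anywhere round that axis, as it rolls. Grip it end to end (58 mm), on base and cap.
- blue_vial_2: Loose capped vial, clear glass with a blue cap; 58 mm long, barrel 30 mm and cap 21 mm in diameter, about 30 g. Lies across the track at the start. Origin on its axis, midway between base and cap top. Its y axis runs along it towards the cap; x and z may point anywhere round that axis, as it rolls. Grip it end to end (58 mm), on base and cap.
- amber_vial: Loose capped vial, amber (brown) glass with a yellow cap; 58 mm long, barrel 30 mm and cap 21 mm in diameter, about 30 g. Lies across the track at the start. Origin on its axis, midway between base and cap top. Its y axis runs along it towards the cap; x and z may point anywhere round that axis, as it rolls. Grip it end to end (58 mm), on base and cap.
- blue_tray: White fixed tray for vials of clear glass with a blue cap. 142 (x) by 132 mm (y), origin centre of underside. V grooves along y, 124 mm long, at x = -44, 0, +44 mm; low ends 24 and ridges 25 mm above the bench. The one at -44 holds a fixed sample vial of this kind beside a strip of the cap colour; the others are empty. A vial lying in a groove has its axis 33 mm above the bench.
- red_tray: White fixed tray for vials of clear glass with a red cap. 142 (x) by 132 mm (y), origin centre of underside. V grooves along y, 124 mm long, at x = -44, 0, +44 mm; low ends 24 and ridges 25 mm above the bench. The one at -44 holds a fixed sample vial of this kind beside a strip of the cap colour; the others are empty. A vial lying in a groove has its axis 33 mm above the bench.
- amber_tray: White fixed tray for vials of amber (brown) glass with a yellow cap. 142 (x) by 132 mm (y), origin centre of underside. V grooves along y, 124 mm long, at x = -44, 0, +44 mm; low ends 24 and ridges 25 mm above the bench. The one at -44 holds a fixed sample vial of this kind beside a strip of the cap colour; the others are empty. A vial lying in a groove has its axis 33 mm above the bench.
- track: Fixed steel gravity track, 360 mm long, with four vials lying side by side across it, in any order. Origin on the bench under the face of the stop at its low end; x points uphill (4 degrees), y across, along the vials. When the end vial is lifted out the others roll down one place within a second. Side guides 18 mm high along both edges leave no room for fingers, except over the last 44 mm.
- track_end (a point): Point on the track where the axis of the vial at the stop lies: 66 mm above the bench (its middle up to 3 mm to either side). Here the bed is a tongue only 40 mm wide without side guides, so that fingers pass down beside both ends of the vial; the stop, downhill of it, is 34 mm wide and reaches 2 mm above the vial's axis.
There are look-alikes about, which are no part of the job. Leave any purple look-alike of the red_vial alone. Of the things that look like the amber_vial, the larger one is meant.

How it is judged:
By the outcome, as a careful person would: the job done as asked, in the order asked, and still so for the second after the job is handed in, with the robot touching nothing.
It also fails if it takes over 117 s, if anything falls off the work surface, if the arm or the gripper's body presses on something with over 40 N, if the wrist force passes 120 N, or if a joint passes its speed limit or range.

### The arm

A 6-joint arm with a two-finger parallel gripper is mounted at the origin on the work surface. World frame = base frame: x ahead of the robot, y to its left, z up, the work surface at z = 0. Lengths are in m, angles in rad, forces in N, time in s.
With the tool pointing down it reaches from about 0.425 to 0.95 m from the base axis. Payload 14.7 kg.
Tool frame: the origin (TCP) lies at the centre of the arm's flange, where the gripper is bolted on; the fingertips stand 173 mm ahead of it and the grasp point (between the pads) lies 155 mm ahead of it (bot.hold_point_z is the distance from the TCP to the grasp point, in m); z points along the fingers, y is the line along which they close (so a half turn about z gives the same grasp; the last joint's range is limited). The gripper opens to 85 mm and grips with 20 to 120 N. Pads are 22 mm wide; open, the fingers measure 114 mm over their backs; the gripper's body (76 mm by 85 mm) begins 54 mm behind the grasp point. The pads swing forward as they close: fully open they stand 13 mm farther back than shut.
Start: joints at [-1.351, 0.48, 1.596, -0, 1.065, -0.047], TCP at [0.171, -0.627, 0.405] pointing down, gripper open.
Joint ranges: [-2.75, 2.75], [-0.82, 2.05], [0.23, 2.67], [-1.56, 4.7], [0.09, 2.69], [-2.92, 2.92]. Speed limits (rad/s): [1.89, 1.89, 2.39, 3.01, 3.01, 3.01].

### API

Orientations are given as a rotation vector (axis times angle).
In Python, from workcell import sense, vision, job_done, bot gives the robot as it stands.
- The arm moves only by the tool step_arm, never from a script. Its argument "plan" is a list of rows, each an object with "gripper": the opening, from -1 (shut) to 1 (fully open); "offset": the shift along the world's x, y, z in cm, a list of three; "roll": the turn about the world's z in rad. In form: [{"gripper": gripper, "offset": [tx, ty, tz], "roll": roll}, ...]. A call has 1 to 5 rows; each row shifts and turns the commanded pose from where the row before left it; what a row does not reach is not made up. A row lasts 1/12 s, in which the tool goes at most 41.7 mm and 7.16 degrees, less where a joint would pass 70% of its speed; a pose out of reach is approached as far as the arm can. A call with a gripper value outside its range is refused whole. The fingers move at their own pace and stop on an object; "squeeze" is the grip in N (left out, the last holds). Time passes only in rows, so rows that do not move let the fingers close. It gives the time, the measured TCP pose, the force, the opening and the grip force at its end, in the units of the state.
- sense(): the state, without advancing time (a new reading comes with each control period).
- vision.grab_frame(name): name is "side" or "top"; returns the picture (400x640x3 uint8, red, green, blue); there is no depth.
- vision.calibration(name): a dict with "fx", "fy", "cx", "cy" (pixels), "k1" (the pictures are not rectified: a ray, as slopes to the right and down, at radius r is drawn at 1 + k1 r^2 times it, then the intrinsics apply), "T" (4x4, takes a point from camera to world coordinates). Camera axes: x right, y down, z forward; pixel columns grow to the right and rows downward; lengths in m; the calibration is good to about 2 mm. A picture is of the moment at which its call begins. calibration takes no time and is no camera call.
- job_done(): hands the job in; it is judged then, once.
The state is a dict: "clock": time; "q": joint angles; "joint_vel": joint speeds; "joint_efforts": joint torques, N m; "ee_pos": TCP position; "tool_rot": TCP orientation; "ft_force": force on the tool from outside, world axes, zero at the start; "ft_torque": the same for the moment, N m; "finger_gap": finger opening in m; "finger_force": force on a finger pad.
Only numpy, scipy, OpenCV 4.12 (cv2) and the standard library are available. Lean on these libraries where they do the work, as an engineer would, in place of code of your own. Each camera call takes 0.05 s, during which the arm holds its last target. There are 200 camera calls.

## Working session

There is one attempt and no reset: what is moved stays moved. The work goes in short steps, Python scripts to look and compute and a tool call to move; the robot and the scene stay as the last step left them, time stands still between calls to the robot, and variables do not carry over. Pictures are saved under pics/ and viewed, at most 14 in all, crops included, and the job is handed in when it is done.

Besides the shell and the picture viewer there is one more tool, called after "Request:" by a JSON object that holds its "api" and its "payload". step_arm: Moves the arm, as the interface text tells. Its arguments: {"type":"object","properties":{"plan":{"type":"array"},"squeeze":{"type":"number"}},"required":["plan"]}

```bash
mkdir -p pics
cat > h.py <<'E'
import numpy as np, cv2
from workcell import sense, vision, job_done, bot
def ray(cam,u,v):
    c=vision.calibration(cam);T=np.array(c["T"])
    d=np.array([(u-c["cx"])/c["fx"],(v-c["cy"])/c["fy"]]);s=d.copy()
    for _ in range(20): s=d/(1+c["k1"]*(s@s))
    return T[:3,3],T[:3,:3]@np.array([s[0],s[1],1.])
def onplane(cam,u,v,z):
    o,d=ray(cam,u,v);return o+d*(z-o[2])/d[2]
def proj(cam,p):
    c=vision.calibration(cam);T=np.array(c["T"]);q=T[:3,:3].T@(np.array(p)-T[:3,3]);s=q[:2]/q[2];s=s*(1+c["k1"]*(s@s))
    return np.array([s[0]*c["fx"]+c["cx"],s[1]*c["fy"]+c["cy"]])
def save(cam,name):
    f=vision.grab_frame(cam);cv2.imwrite("pics/"+name,f[:,:,::-1]);return f
E
python3 - <<'E'
from h import *
save("top","t0.png");save("side","s0.png");s=sense();print(s)
for n in("top","side"):print(vision.calibration(n))
E
```

```text
{'clock': 0.1, 'q': array([-1.35059111e+00,  4.80736924e-01,  1.59679329e+00,  3.91543432e-05,
        1.06510138e+00, -4.65884495e-02]), 'joint_vel': array([ 0.00057368, -0.00159632, -0.0006983 ,  0.00046793, -0.0003563 ,
       -0.00060256]), 'joint_efforts': array([ 2.29184043e-03, -9.52255869e+01, -4.31040323e+01, -6.13935799e-05,
        5.12357146e-03, -1.36207871e-05]), 'ee_pos': array([ 0.17136143, -0.62682226,  0.40416392]), 'tool_rot': array([-3.11265739e+00, -4.17669112e-01,  8.78736615e-05]), 'ft_force': array([ 0.87433284, -0.87451755, -0.37705578]), 'ft_torque': array([0.00673666, 0.01739085, 0.04478292]), 'finger_force': 0.0, 'finger_gap': 0.0856904879719068}
{'fx': 396.15638509531533, 'fy': 396.15638509531533, 'cx': 318.84492110747226, 'cy': 210.94470104513917, 'k1': -0.09716012218721333, 'T': array([[-0.02875915, -0.99290366,  0.11539162,  0.36088925],
       [-0.99958566,  0.02870464, -0.00213438,  0.03319673],
       [-0.00119304, -0.11540519, -0.99331778,  0.97422788],
       [ 0.        ,  0.        ,  0.        ,  1.        ]])}
{'fx': 407.0351184893945, 'fy': 407.0351184893945, 'cx': 315.36011442390793, 'cy': 201.3369124514183, 'k1': -0.0480549612204935, 'T': array([[-0.84609531, -0.25559964,  0.4677516 ,  0.04154668],
       [-0.53264641,  0.43878365, -0.72371037,  0.6820182 ],
       [-0.02026164, -0.86147416, -0.50739702,  0.51776606],
       [ 0.        ,  0.        ,  0.        ,  1.        ]])}
```

View pics/t0.png

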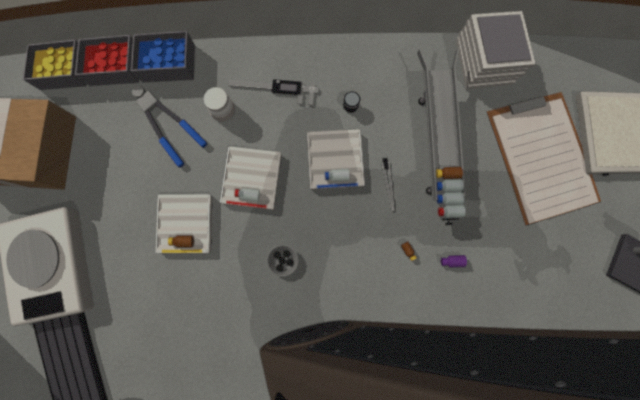

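View pics/s0.png

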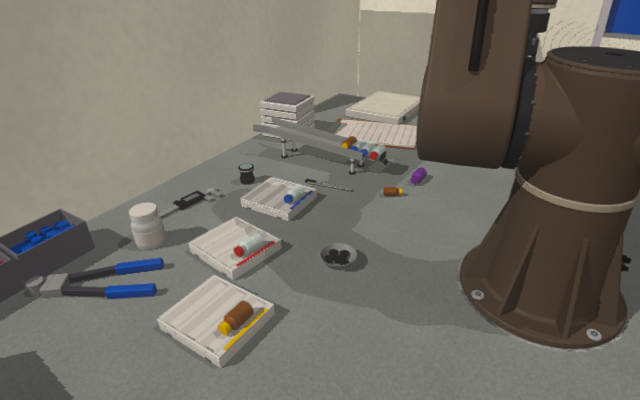

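Run:
```python
import cv2
a=cv2.imread("pics/t0.png")
cv2.imwrite("pics/c1.png",cv2.resize(a[150:280,390:490],None,fx=5,fy=4.6,interpolation=cv2.INTER_CUBIC)[:598])
cv2.imwrite("pics/c2.png",cv2.resize(a[122:262,148:372],None,fx=3.5,fy=3.5,interpolation=cv2.INTER_CUBIC))
```

```text
(no output)
```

View pics/c1.png

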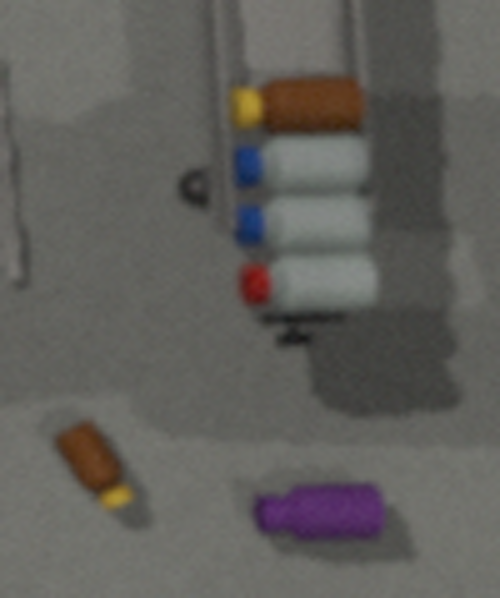

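View pics/c2.png

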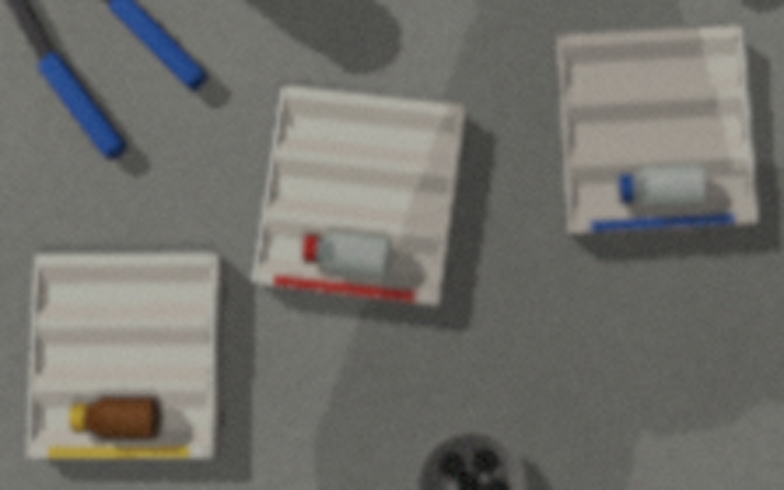

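```bash
python3 - <<'E'
from h import *
c2={"amber":[(37,256),(217,255),(212,458),(27,458)],"red":[(282,88),(463,104),(438,303),(254,282)],"blue":[(558,35),(742,28),(756,223),(570,234)]}
samp={"amber":((70,417),(159,417),(48,453),(188,452)),"red":((303,246),(389,256),(274,280),(414,296)),"blue":((620,187),(706,185),(592,227),(733,218))}
f=lambda p:(p[0]/3.5+148-.35,p[1]/3.5+122-.35)
M=np.array([[.071,.066],[.071,-.066],[-.071,-.066],[-.071,.066]])
for n in c2:
    P=np.array([onplane("top",*f(p),.025)[:2] for p in c2[n]])
    a,b=P-P.mean(0),M; th=np.arctan2((b[:,0]*a[:,1]-b[:,1]*a[:,0]).sum(),(b*a).sum())
    R=np.array([[np.cos(th),-np.sin(th)],[np.sin(th),np.cos(th)]])
    print(n,P.mean(0).round(4),np.degrees(th).round(2),"sides",[np.linalg.norm(P[i]-P[i-1]).round(4) for i in range(4)])
    print(" res mm",((P-P.mean(0))@R*1000-M*1000).round(1).tolist())
    v=[onplane("top",*f(p),.033)[:2] for p in samp[n][:2]]; e=[onplane("top",*f(p),.025)[:2] for p in samp[n][2:]]
    for q in(v,e):
        d=q[0]-q[1];print("  mid local",((q[0]+q[1])/2-P.mean(0))@R*1000,"len",np.linalg.norm(d),"yaw",np.degrees(np.arctan2(-d[0],d[1])))
g=lambda p:(p[0]/5+390-.4,p[1]/4.6+150-.4)
for n,l,r,z in(("red",(240,284),(378,281),.066),("b",(235,225),(371,222),.068),("b2",(234,167),(369,163),.070),("amb",(231,107),(363,103),.072)):
    A,B=[onplane("top",*g(p),z)[:2] for p in(l,r)];d=A-B
    m=(A+B)/2;print(n,m,"len",np.linalg.norm(d),"yaw",np.degrees(np.arctan2(-d[0],d[1])),"side px",proj("side",[*m,z]))
E
python3 - <<'E'
import cv2
a=cv2.imread("pics/s0.png")
cv2.imwrite("pics/c3.png",cv2.resize(a[120:200,320:440],None,fx=6,fy=6,interpolation=cv2.INTER_CUBIC))
E
```

```text
amber [0.4503 0.3634] -1.52 sides [np.float64(0.1417), np.float64(0.1293), np.float64(0.1411), np.float64(0.1309)]
 res mm [[-0.3, -1.5], [-0.3, 1.2], [0.6, 0.7], [-0.0, -0.4]]
  mid local [-42.70549302   1.40424471] len 0.06266152631162186 yaw -1.346154521493718
  mid local [-66.88920996   1.13521015] len 0.09910431462528309 yaw -0.8458131878254328
red [0.5599 0.1966] -7.82 sides [np.float64(0.1396), np.float64(0.1294), np.float64(0.142), np.float64(0.1296)]
 res mm [[-1.4, -1.5], [0.2, 1.1], [0.2, 1.4], [1.0, -1.1]]
  mid local [-42.63962069   2.08059438] len 0.0602849454718083 yaw -8.400630615249515
  mid local [-67.41106575   1.83589104] len 0.09862542195835246 yaw -8.209419057493859
blue [ 0.5996 -0.0128] 1.49 sides [np.float64(0.1434), np.float64(0.1306), np.float64(0.1408), np.float64(0.1296)]
 res mm [[1.0, -0.4], [-0.9, 0.9], [0.3, 1.0], [-0.4, -1.5]]
  mid local [-42.70400173  -1.56298826] len 0.0595129893572185 yaw -0.25746361091693803
  mid local [-66.81615077  -0.13985644] len 0.09827627169100428 yaw 2.0779798660686555
red [ 0.45729739 -0.27799395] len 0.06593356598020957 yaw -0.32524351004814034 side px [376.65474524 151.09158819]
b [ 0.48729399 -0.27651725] len 0.06506228434035362 yaw -0.17731309205521392 side px [366.60050793 148.46724443]
b2 [ 0.51708308 -0.27724345] len 0.06475114820942196 yaw 0.4173513903234895 side px [357.17353631 145.64886734]
amb [ 0.54781233 -0.27665547] len 0.06344707529900574 yaw 0.5928438993891841 side px [347.45008047 142.98986734]
```

View pics/c3.png

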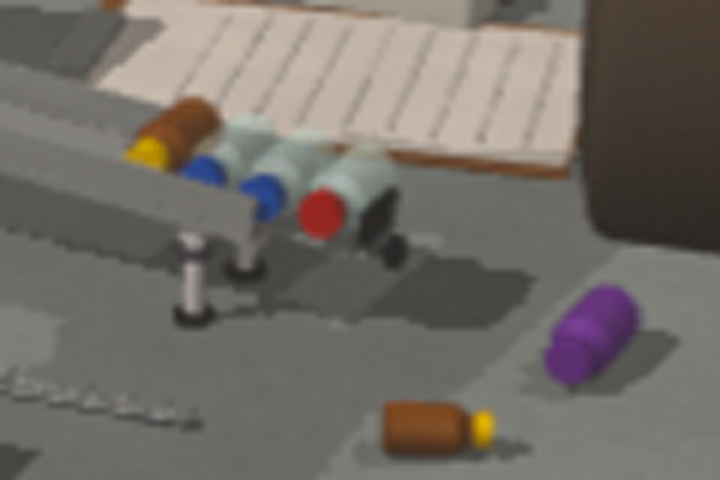

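Run:
```python
from h import *
print(proj("side",[.4573,-.2483,.066]),"meas 373.3,155.5")
o,d=ray("side",373.2,155.4)
t=(-.2483-o[1])/d[1];print(o+t*d)
# tray checks in side view: predicted corners (top)
for n,x,y,a in(("amber",.4503,.3634,-1.3),("red",.5599,.1966,-8),("blue",.5996,-.0128,1.7)):
    a=np.radians(a);R=np.array([[np.cos(a),-np.sin(a)],[np.sin(a),np.cos(a)]])
    for g in(0,.044):
        p=R@[g,0]+[x,y];print(n,g,p.round(4),"reach",np.linalg.norm(p).round(3))
    print([proj("side",[*(R@[l,m]+[x,y]),.025]).round(1).tolist() for l,m in((.071,.066),(.071,-.066),(-.071,-.066),(-.071,.066))])
from scipy.spatial.transform import Rotation as Ro
print(Ro.from_rotvec(sense()["tool_rot"]).as_matrix().round(3))
a=cv2.imread("pics/s0.png");cv2.imwrite("pics/c4.png",cv2.resize(a[170:370,150:330],None,fx=3,fy=3,interpolation=cv2.INTER_CUBIC))
```

```text
[372.01185996 154.92030971] meas 373.3,155.5
[ 0.45374607 -0.2483      0.06537855]
amber 0 [0.4503 0.3634] reach 0.579
amber 0.044 [0.4943 0.3624] reach 0.613
[[155.6, 317.3], [213.7, 272.8], [273.6, 302.4], [217.5, 356.7]]
red 0 [0.5599 0.1966] reach 0.593
red 0.044 [0.6035 0.1905] reach 0.633
[[186.9, 241.3], [235.7, 214.7], [280.2, 237.4], [230.9, 269.4]]
blue 0 [ 0.5996 -0.0128] reach 0.6
blue 0.044 [ 0.6436 -0.0115] reach 0.644
[[239.2, 196.9], [270.8, 175.4], [316.4, 187.4], [287.3, 211.6]]
[[ 0.965  0.264 -0.   ]
 [ 0.264 -0.965  0.001]
 [ 0.    -0.001 -1.   ]]
```

View pics/c4.png

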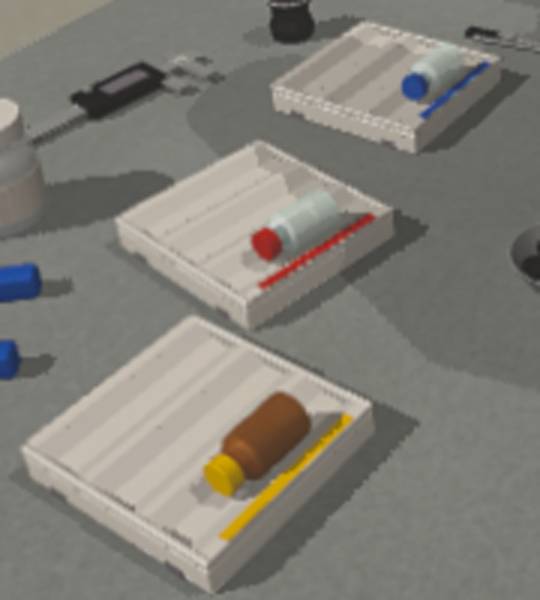

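Red is at the stop (452,212). Behind it are blue (452,199), blue (451,186) and amber (449,173). The look-alikes are purple (454,261) and a small amber vial on the bench (409,251), which I'll leave alone. The crop confirms the choice.

Request:
{"api": "step_arm", "payload": {"plan": [{"gripper": 1,"offset": [2.6,3.1,0],"roll": -0.09},{"gripper": 1,"offset": [2.6,3.1,0],"roll": -0.09},{"gripper": 1,"offset": [2.6,3.1,0],"roll": -0.087},{"gripper": 1,"offset": [2.6,3.1,0],"roll": 0},{"gripper": 1,"offset": [2.6,3.1,0],"roll": 0}], "squeeze": 25}}

```text
clock: 0.52
ee_pos: [0.3021, -0.4704, 0.4045]
tool_rot: [-3.141, 0.002, 0.0]
ft_force: [0.4, -0.2, -0.2]
finger_gap: 0.0852
finger_force: 0.0
```

Request:
{"api": "step_arm", "payload": {"plan": [{"gripper": 1,"offset": [2.6,3.1,0],"roll": 0},{"gripper": 1,"offset": [2.6,3.1,0],"roll": 0},{"gripper": 1,"offset": [2.6,3.1,0],"roll": 0},{"gripper": 1,"offset": [2.6,3.1,0],"roll": 0},{"gripper": 1,"offset": [2.6,3.1,0],"roll": 0}]}}

```text
clock: 0.93
ee_pos: [0.4322, -0.3152, 0.4046]
tool_rot: [-3.141, 0.001, 0.0]
ft_force: [1.9, -1.0, 1.4]
finger_gap: 0.0856
finger_force: 0.0
```

Request:
{"api": "step_arm", "payload": {"plan": [{"gripper": 1,"offset": [2.4,2.8,0],"roll": 0},{"gripper": 1,"offset": [0,1.0,-3.0],"roll": 0},{"gripper": 1,"offset": [0,0,-4],"roll": 0},{"gripper": 1,"offset": [0,0,-3.5],"roll": 0},{"gripper": 1,"offset": [0,0,-2],"roll": 0}]}}

```text
clock: 1.35
ee_pos: [0.4546, -0.2778, 0.2765]
tool_rot: [-3.14, -0.001, 0.004]
ft_force: [-1.0, 0.4, -0.2]
finger_gap: 0.0854
finger_force: 0.0
```

Run:
```python
from h import *
a=save("side","s1.png")[:,:,::-1];b=save("top","t1.png")[:,:,::-1]
A=cv2.resize(a[60:190,310:450],None,fx=4,fy=4,interpolation=cv2.INTER_CUBIC)[:520,:400]
B=cv2.resize(b[130:260,400:500],None,fx=4,fy=4,interpolation=cv2.INTER_CUBIC)
cv2.imwrite("pics/c5.png",np.hstack([A,B]));print(sense()["ee_pos"],sense()["q"].round(2))
```

```text
[ 0.45427861 -0.27803936  0.2765869 ] [-0.61  0.49  1.98 -0.    0.68  0.96]
```

View pics/c5.png

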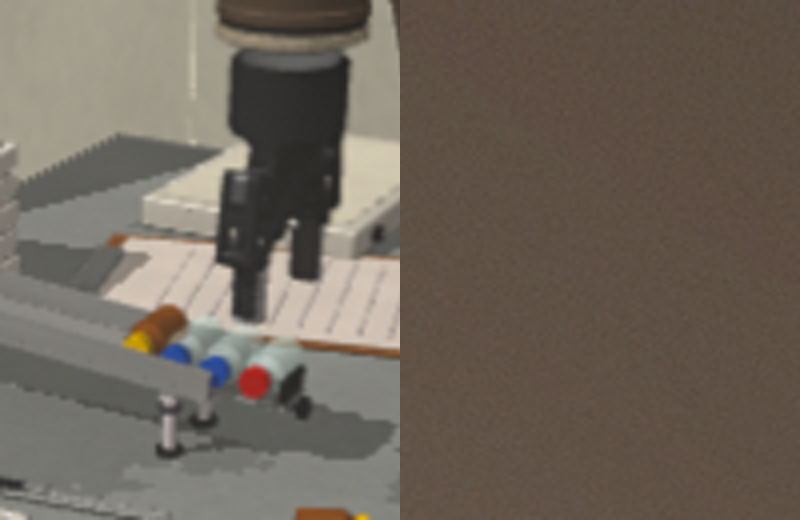

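Run:
```python
from h import *
for y in(.0427,.05,.057):
  for z in(.104,.117):
    print(y,z,proj("side",[.4543,-.278+y,z]))
print("tip meas ~",310+248/4,60+318/4, "cap meas",310+254/4,60+382/4,proj("side",[.4573,-.2483,.066]),proj("side",[.4543,-.2483,.066]))
```

```text
0.0427 0.104 [371.62707362 143.62525681]
0.0427 0.117 [371.86652214 138.98575989]
0.05 0.104 [370.42294662 144.55985364]
0.05 0.117 [370.65644193 139.90231034]
0.057 0.104 [369.25676162 145.46501975]
0.057 0.117 [369.48441508 140.79006351]
tip meas ~ 372.0 139.5 cap meas 373.5 155.5 [372.01185996 154.92030971] [373.02439531 155.14657979]
```

Request:
{"api": "step_arm", "payload": {"plan": [{"gripper": 1,"offset": [0.25,0.05,0],"roll": 0},{"gripper": 1,"offset": [0,0,-2.5],"roll": 0},{"gripper": 1,"offset": [0,0,-2.2],"roll": 0},{"gripper": 1,"offset": [0,0,0],"roll": 0}]}}

```text
clock: 1.78
ee_pos: [0.4578, -0.2784, 0.2317]
tool_rot: [-3.141, 0.001, 0.002]
ft_force: [-1.6, 1.8, -0.3]
finger_gap: 0.0855
finger_force: 0.0
```

Request:
{"api": "step_arm", "payload": {"plan": [{"gripper": -0.5,"offset": [0,0,0],"roll": 0},{"gripper": -0.5,"offset": [0,0,0],"roll": 0},{"gripper": -0.5,"offset": [0,0,0],"roll": 0},{"gripper": -0.5,"offset": [0,0,0],"roll": 0},{"gripper": -0.5,"offset": [0,0,0],"roll": 0}]}}

```text
clock: 2.2
ee_pos: [0.4585, -0.279, 0.2348]
tool_rot: [3.14, -0.0, 0.004]
ft_force: [-1.8, 0.2, 8.1]
finger_gap: 0.0573
finger_force: 24.8
```

Request:
{"api": "step_arm", "payload": {"plan": [{"gripper": -0.5,"offset": [0,0,0.5],"roll": 0},{"gripper": -0.5,"offset": [0,0,1],"roll": 0},{"gripper": -0.5,"offset": [0,0,2],"roll": 0},{"gripper": -0.5,"offset": [0,0,3],"roll": 0},{"gripper": -0.5,"offset": [0,0,3],"roll": 0}], "squeeze": 30}}

```text
clock: 2.62
ee_pos: [0.4576, -0.2783, 0.3298]
tool_rot: [-3.141, 0.0, 0.001]
ft_force: [1.0, 0.3, 0.3]
finger_gap: 0.0572
finger_force: 33.1
```

Run:
```python
from h import *
a=save("side","s2.png")[:,:,::-1]
cv2.imwrite("pics/c6.png",cv2.resize(a[60:190,310:450],None,fx=4,fy=4,interpolation=cv2.INTER_CUBIC))
s=sense();print(s["ee_pos"],s["ft_force"],s["finger_gap"],s["finger_force"])
```

```text
[ 0.45897481 -0.27919111  0.33538982] [ 3.06165033 -2.66549335  7.09590799] 0.05711741026528008 33.154499530792236
```

View pics/c6.png

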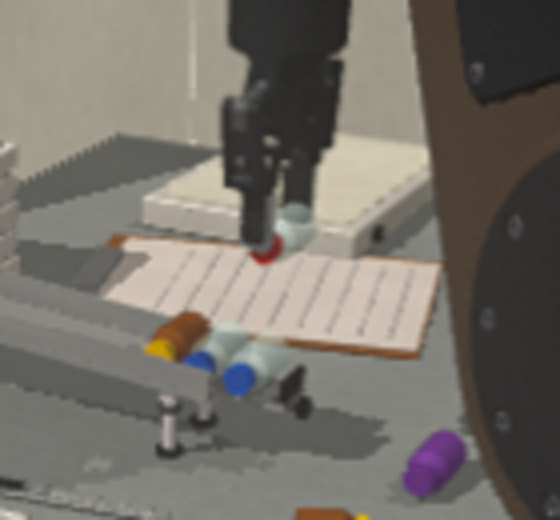

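Request:
{"api": "step_arm", "payload": {"plan": [{"gripper": -0.5,"offset": [0.4,2,0],"roll": -0.07},{"gripper": -0.5,"offset": [0.8,3.9,0],"roll": -0.071},{"gripper": -0.5,"offset": [0.8,3.9,0],"roll": 0},{"gripper": -0.5,"offset": [0.8,3.9,0],"roll": 0},{"gripper": -0.5,"offset": [0.9,3.9,0],"roll": 0}]}}

```text
clock: 3.08
ee_pos: [0.4947, -0.1009, 0.3292]
tool_rot: [3.133, -0.223, 0.002]
ft_force: [2.0, -0.2, -0.1]
finger_gap: 0.0571
finger_force: 33.1
```

Request:
{"api": "step_arm", "payload": {"plan": [{"gripper": -0.5,"offset": [0.9,3.9,0],"roll": 0},{"gripper": -0.5,"offset": [0.9,3.9,0],"roll": 0},{"gripper": -0.5,"offset": [0.9,3.9,0],"roll": 0},{"gripper": -0.5,"offset": [0.9,3.9,0],"roll": 0},{"gripper": -0.5,"offset": [0.9,3.9,0],"roll": 0}]}}

```text
clock: 3.5
ee_pos: [0.5399, 0.0946, 0.3293]
tool_rot: [-3.134, 0.221, -0.002]
ft_force: [0.9, -0.1, -0.6]
finger_gap: 0.0569
finger_force: 33.1
```

Request:
{"api": "step_arm", "payload": {"plan": [{"gripper": -0.5,"offset": [0.9,3.9,0],"roll": 0},{"gripper": -0.5,"offset": [0.9,3.9,0],"roll": 0},{"gripper": -0.5,"offset": [0.2,2.6,0],"roll": 0},{"gripper": -0.5,"offset": [0,0,0],"roll": 0},{"gripper": -0.5,"offset": [0,0,0],"roll": 0}]}}

```text
clock: 3.92
ee_pos: [0.5597, 0.1979, 0.3288]
tool_rot: [-3.134, 0.217, -0.001]
ft_force: [0.8, -0.3, -0.6]
finger_gap: 0.0572
finger_force: 33.1
```

Request:
{"api": "step_arm", "payload": {"plan": [{"gripper": -0.5,"offset": [0,0,-4],"roll": 0},{"gripper": -0.5,"offset": [0,-0.1,-4],"roll": 0},{"gripper": -0.5,"offset": [0,0,-2.5],"roll": 0},{"gripper": -0.5,"offset": [0,0,-1],"roll": 0},{"gripper": -0.5,"offset": [0,0,0],"roll": 0}]}}

```text
clock: 4.33
ee_pos: [0.5592, 0.1943, 0.2113]
tool_rot: [3.132, -0.223, -0.005]
ft_force: [-0.4, -0.4, 0.2]
finger_gap: 0.057
finger_force: 33.1
```

Run:
```python
from h import *
a=save("side","s3.png")[:,:,::-1]
cv2.imwrite("pics/c7.png",cv2.resize(a[150:280,170:310],None,fx=4,fy=4,interpolation=cv2.INTER_CUBIC))
s=sense();print(s["ee_pos"],s["ft_force"],s["finger_gap"],s["finger_force"])
```

```text
[0.55991015 0.19466511 0.21296099] [ 0.35890277 -0.7998154  -0.62231425] 0.056838253154850416 33.10153841972351
```

View pics/c7.png

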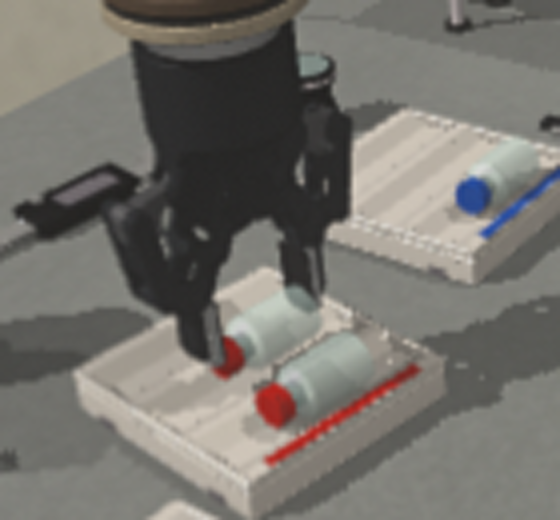

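Request:
{"api": "step_arm", "payload": {"plan": [{"gripper": -0.5,"offset": [0.1,0.15,-0.5],"roll": 0},{"gripper": -0.5,"offset": [0,0,-0.3],"roll": 0},{"gripper": -0.5,"offset": [0,0,0],"roll": 0}]}}

```text
clock: 4.63
ee_pos: [0.5614, 0.1971, 0.2056]
tool_rot: [-3.133, 0.222, -0.002]
ft_force: [-0.7, -0.0, -0.6]
finger_gap: 0.0571
finger_force: 33.1
```

Request:
{"api": "step_arm", "payload": {"plan": [{"gripper": -0.5,"offset": [0,0,-0.2],"roll": 0},{"gripper": -0.5,"offset": [0,0,0],"roll": 0},{"gripper": -0.5,"offset": [0,0,0],"roll": 0}]}}

```text
clock: 4.88
ee_pos: [0.5609, 0.197, 0.203]
tool_rot: [-3.134, 0.222, -0.0]
ft_force: [-0.4, -0.1, -0.5]
finger_gap: 0.0568
finger_force: 33.1
```

Request:
{"api": "step_arm", "payload": {"plan": [{"gripper": -0.5,"offset": [0,0,-0.15],"roll": 0},{"gripper": -0.5,"offset": [0,0,0],"roll": 0},{"gripper": -0.5,"offset": [0,0,0],"roll": 0}]}}

```text
clock: 5.13
ee_pos: [0.5611, 0.1971, 0.2019]
tool_rot: [-3.133, 0.222, -0.001]
ft_force: [-2.7, -0.1, 10.1]
finger_gap: 0.0571
finger_force: 34.2
```

Request:
{"api": "step_arm", "payload": {"plan": [{"gripper": -0.5,"offset": [-0.1,0,0],"roll": 0},{"gripper": -0.5,"offset": [0,0,0],"roll": 0},{"gripper": 0.7,"offset": [0,0,0],"roll": 0},{"gripper": 0.7,"offset": [0,0,0],"roll": 0},{"gripper": 0.7,"offset": [0,0,0],"roll": 0}]}}

```text
clock: 5.55
ee_pos: [0.5598, 0.197, 0.2011]
tool_rot: [3.134, -0.222, -0.0]
ft_force: [0.0, 0.3, 0.3]
finger_gap: 0.0727
finger_force: 0.0
```

Request:
{"api": "step_arm", "payload": {"plan": [{"gripper": 0.8,"offset": [0,0,0],"roll": 0},{"gripper": 0.8,"offset": [0,0,1.5],"roll": 0},{"gripper": 0.8,"offset": [0,0,3],"roll": 0},{"gripper": 1,"offset": [0,0,4],"roll": 0},{"gripper": 1,"offset": [0,0,0],"roll": 0}]}}

```text
clock: 5.97
ee_pos: [0.5617, 0.1976, 0.2921]
tool_rot: [-3.131, 0.221, -0.011]
ft_force: [2.7, 0.7, 1.0]
finger_gap: 0.0856
finger_force: 0.0
```

Run:
```python
from h import *
a=save("side","s4.png")[:,:,::-1]
A=cv2.resize(a[180:280,170:310],None,fx=4,fy=4,interpolation=cv2.INTER_CUBIC)[:, :400]
B=cv2.resize(a[110:210,340:440],None,fx=4,fy=4,interpolation=cv2.INTER_CUBIC)
cv2.imwrite("pics/c8.png",np.hstack([A,B]))
```

```text
(no output)
```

View pics/c8.png

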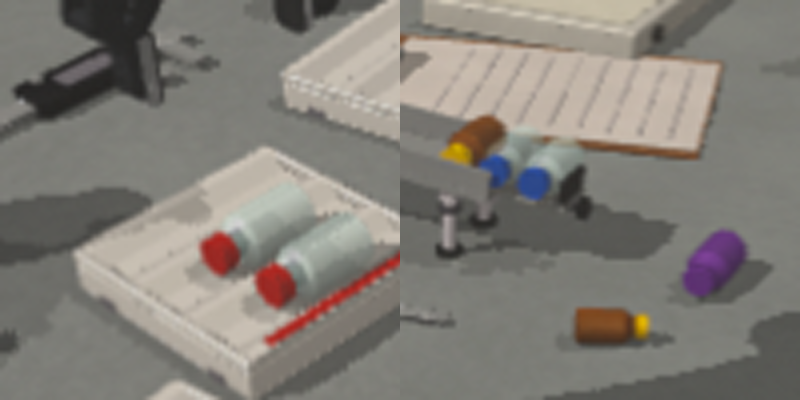

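Request:
{"api": "step_arm", "payload": {"plan": [{"gripper": 1,"offset": [-0.4,-2,2],"roll": 0.07},{"gripper": 1,"offset": [-0.8,-3.9,0],"roll": 0.071},{"gripper": 1,"offset": [-0.9,-4,0],"roll": 0},{"gripper": 1,"offset": [-0.9,-4,0],"roll": 0},{"gripper": 1,"offset": [-0.9,-4,0],"roll": 0}]}}

```text
clock: 6.43
ee_pos: [0.5198, 0.0167, 0.3056]
tool_rot: [-3.142, -0.001, 0.001]
ft_force: [1.3, -0.2, -0.2]
finger_gap: 0.0853
finger_force: 0.0
```

Request:
{"api": "step_arm", "payload": {"plan": [{"gripper": 1,"offset": [-0.9,-4,0],"roll": 0},{"gripper": 1,"offset": [-0.9,-4,0],"roll": 0},{"gripper": 1,"offset": [-0.9,-4,0],"roll": 0},{"gripper": 1,"offset": [-0.9,-4,0],"roll": 0},{"gripper": 1,"offset": [-0.9,-4,0],"roll": 0}]}}

```text
clock: 6.85
ee_pos: [0.4748, -0.1837, 0.3056]
tool_rot: [-3.141, 0.0, 0.001]
ft_force: [1.4, 1.6, 0.0]
finger_gap: 0.0851
finger_force: 0.0
```

Request:
{"api": "step_arm", "payload": {"plan": [{"gripper": 1,"offset": [-0.9,-4,0],"roll": 0},{"gripper": 1,"offset": [-0.9,-4,0],"roll": 0},{"gripper": 1,"offset": [0,-1.5,0],"roll": 0},{"gripper": 1,"offset": [0,0,0],"roll": 0},{"gripper": 1,"offset": [0,0,0],"roll": 0}]}}

```text
clock: 7.27
ee_pos: [0.4574, -0.2775, 0.3055]
tool_rot: [-3.141, 0.004, 0.001]
ft_force: [-0.8, 0.3, -0.3]
finger_gap: 0.0852
finger_force: 0.0
```

Request:
{"api": "step_arm", "payload": {"plan": [{"gripper": 1,"offset": [0,0,-3.5],"roll": 0},{"gripper": 1,"offset": [0,0,-2.7],"roll": 0},{"gripper": 1,"offset": [0,0,-1.5],"roll": 0},{"gripper": 1,"offset": [0,0,0],"roll": 0},{"gripper": 0,"offset": [0,0,0],"roll": 0}], "squeeze": 30}}

```text
clock: 7.68
ee_pos: [0.4579, -0.2756, 0.2286]
tool_rot: [-3.14, -0.002, 0.003]
ft_force: [-0.3, 0.8, -0.0]
finger_gap: 0.0755
finger_force: 0.0
```

Request:
{"api": "step_arm", "payload": {"plan": [{"gripper": -0.5,"offset": [0,0,0],"roll": 0},{"gripper": -0.5,"offset": [0,0,0],"roll": 0},{"gripper": -0.5,"offset": [0,0,0],"roll": 0},{"gripper": -0.5,"offset": [0,0,0],"roll": 0},{"gripper": -0.5,"offset": [0,0,0],"roll": 0}]}}

```text
clock: 8.1
ee_pos: [0.4583, -0.2769, 0.2304]
tool_rot: [3.141, -0.0, 0.003]
ft_force: [1.1, 5.0, 10.5]
finger_gap: 0.057
finger_force: 32.4
```

Request:
{"api": "step_arm", "payload": {"plan": [{"gripper": -0.5,"offset": [0,0,0.5],"roll": 0},{"gripper": -0.5,"offset": [0,0,1],"roll": 0},{"gripper": -0.5,"offset": [0,0,2],"roll": 0},{"gripper": -0.5,"offset": [0,0,3],"roll": 0},{"gripper": -0.5,"offset": [0,0,3],"roll": 0}]}}

```text
clock: 8.52
ee_pos: [0.4575, -0.2768, 0.3258]
tool_rot: [-3.141, 0.0, 0.001]
ft_force: [0.4, 0.1, -0.6]
finger_gap: 0.0574
finger_force: 33.6
```

Request:
{"api": "step_arm", "payload": {"plan": [{"gripper": -0.5,"offset": [1.3,1.8,0],"roll": 0.026},{"gripper": -0.5,"offset": [2.3,3.3,0],"roll": 0},{"gripper": -0.5,"offset": [2.3,3.3,0],"roll": 0},{"gripper": -0.5,"offset": [2.3,3.3,0],"roll": 0},{"gripper": -0.5,"offset": [2.3,3.3,0],"roll": 0}]}}

```text
clock: 8.93
ee_pos: [0.5635, -0.1255, 0.3256]
tool_rot: [3.141, 0.039, 0.002]
ft_force: [0.3, 0.7, -0.5]
finger_gap: 0.0571
finger_force: 33.6
```

Request:
{"api": "step_arm", "payload": {"plan": [{"gripper": -0.5,"offset": [2.3,3.3,0],"roll": 0},{"gripper": -0.5,"offset": [2.3,3.3,0],"roll": 0},{"gripper": -0.5,"offset": [2.3,3.3,0],"roll": 0},{"gripper": -0.5,"offset": [1.2,1.65,0],"roll": 0},{"gripper": -0.5,"offset": [0,0,0],"roll": 0}]}}

```text
clock: 9.35
ee_pos: [0.646, -0.0078, 0.3255]
tool_rot: [-3.141, -0.045, -0.004]
ft_force: [-1.7, 0.6, -1.5]
finger_gap: 0.0572
finger_force: 33.6
```

Request:
{"api": "step_arm", "payload": {"plan": [{"gripper": -0.5,"offset": [0,0,-4],"roll": 0},{"gripper": -0.5,"offset": [0,0,-4],"roll": 0},{"gripper": -0.5,"offset": [0,0,-2.5],"roll": 0},{"gripper": -0.5,"offset": [0,0,-1],"roll": 0},{"gripper": -0.5,"offset": [0,0,0],"roll": 0}]}}

```text
clock: 9.77
ee_pos: [0.6429, -0.0118, 0.2077]
tool_rot: [-3.141, -0.04, 0.006]
ft_force: [-0.1, -0.6, 0.7]
finger_gap: 0.057
finger_force: 33.6
```

Request:
{"api": "step_arm", "payload": {"plan": [{"gripper": -0.5,"offset": [0,0,-0.5],"roll": 0},{"gripper": -0.5,"offset": [0,0,-0.3],"roll": 0},{"gripper": -0.5,"offset": [0,0,-0.2],"roll": 0},{"gripper": -0.5,"offset": [0,0,0],"roll": 0},{"gripper": -0.5,"offset": [0,0,0],"roll": 0}]}}

```text
clock: 10.18
ee_pos: [0.6442, -0.0115, 0.2001]
tool_rot: [3.141, 0.041, 0.002]
ft_force: [0.6, -0.6, -0.4]
finger_gap: 0.0568
finger_force: 33.6
```

Request:
{"api": "step_arm", "payload": {"plan": [{"gripper": -0.5,"offset": [0,0,-0.15],"roll": 0},{"gripper": -0.5,"offset": [0,0,0],"roll": 0},{"gripper": -0.5,"offset": [0,0,0],"roll": 0}]}}

```text
clock: 10.43
ee_pos: [0.6439, -0.0115, 0.1978]
tool_rot: [3.141, 0.041, -0.0]
ft_force: [-0.8, 0.2, -0.8]
finger_gap: 0.0574
finger_force: 33.6
```

Request:
{"api": "step_arm", "payload": {"plan": [{"gripper": -0.5,"offset": [0,0,-0.1],"roll": 0},{"gripper": -0.5,"offset": [0,0,0],"roll": 0},{"gripper": -0.5,"offset": [0,0,0],"roll": 0}]}}

```text
clock: 10.68
ee_pos: [0.644, -0.0115, 0.1974]
tool_rot: [3.141, 0.041, 0.001]
ft_force: [-3.1, -0.8, 12.3]
finger_gap: 0.0573
finger_force: 34.8
```

Request:
{"api": "step_arm", "payload": {"plan": [{"gripper": -0.5,"offset": [-0.1,0,0],"roll": 0},{"gripper": -0.5,"offset": [0,0,0],"roll": 0},{"gripper": 0.7,"offset": [0,0,0],"roll": 0},{"gripper": 0.7,"offset": [0,0,0],"roll": 0},{"gripper": 0.7,"offset": [0,0,0],"roll": 0}]}}

```text
clock: 11.1
ee_pos: [0.6428, -0.0115, 0.1966]
tool_rot: [-3.141, -0.041, 0.0]
ft_force: [-0.0, 0.4, -0.2]
finger_gap: 0.0724
finger_force: 0.0
```

Request:
{"api": "step_arm", "payload": {"plan": [{"gripper": 0.8,"offset": [0,0,0],"roll": 0},{"gripper": 0.8,"offset": [0,0,1.5],"roll": 0},{"gripper": 0.8,"offset": [0,0,3],"roll": 0},{"gripper": 1,"offset": [0,0,4],"roll": 0},{"gripper": 1,"offset": [0,0,2.5],"roll": 0}]}}

```text
clock: 11.52
ee_pos: [0.6432, -0.0115, 0.3094]
tool_rot: [3.141, 0.041, 0.002]
ft_force: [1.0, 0.2, 0.1]
finger_gap: 0.0854
finger_force: 0.0
```

Request:
{"api": "step_arm", "payload": {"plan": [{"gripper": 1,"offset": [-2.3,-3.3,0],"roll": -0.026},{"gripper": 1,"offset": [-2.3,-3.3,0],"roll": 0},{"gripper": 1,"offset": [-2.3,-3.3,0],"roll": 0},{"gripper": 1,"offset": [-2.3,-3.3,0],"roll": 0},{"gripper": 1,"offset": [-2.3,-3.3,0],"roll": 0}]}}

```text
clock: 11.93
ee_pos: [0.5265, -0.1776, 0.3068]
tool_rot: [3.142, 0.001, 0.0]
ft_force: [0.6, -0.6, 0.7]
finger_gap: 0.0855
finger_force: 0.0
```

Request:
{"api": "step_arm", "payload": {"plan": [{"gripper": 1,"offset": [-2.3,-3.3,0],"roll": 0},{"gripper": 1,"offset": [-2.3,-3.3,0],"roll": 0},{"gripper": 1,"offset": [-2.3,-3.3,0],"roll": 0},{"gripper": 1,"offset": [0,-0.2,0],"roll": 0},{"gripper": 1,"offset": [0,0,0],"roll": 0}]}}

```text
clock: 12.35
ee_pos: [0.4577, -0.2793, 0.3067]
tool_rot: [3.142, -0.006, -0.0]
ft_force: [-0.7, 0.2, -0.5]
finger_gap: 0.0853
finger_force: 0.0
```

Run:
```python
from h import *
a=save("side","s5.png")[:,:,::-1]
A=cv2.resize(a[150:250,230:330],None,fx=4,fy=4,interpolation=cv2.INTER_CUBIC)
B=cv2.resize(a[100:200,330:430],None,fx=4,fy=4,interpolation=cv2.INTER_CUBIC)
cv2.imwrite("pics/c9.png",np.hstack([A,B]))
```

```text
(no output)
```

View pics/c9.png

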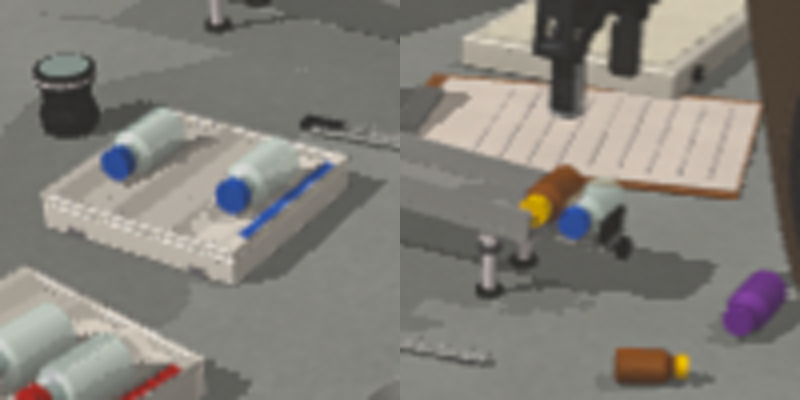

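Request:
{"api": "step_arm", "payload": {"plan": [{"gripper": 1,"offset": [0,0.1,-3.5],"roll": 0},{"gripper": 1,"offset": [0,0,-2.8],"roll": 0},{"gripper": 1,"offset": [0,0,-1.5],"roll": 0},{"gripper": 1,"offset": [0,0,0],"roll": 0},{"gripper": 0,"offset": [0,0,0],"roll": 0}]}}

```text
clock: 12.82
ee_pos: [0.4594, -0.2754, 0.2283]
tool_rot: [-3.141, -0.002, 0.002]
ft_force: [0.7, 0.3, 0.5]
finger_gap: 0.0752
finger_force: 0.0
```

Request:
{"api": "step_arm", "payload": {"plan": [{"gripper": -0.5,"offset": [0,0,0],"roll": 0},{"gripper": -0.5,"offset": [0,0,0],"roll": 0},{"gripper": -0.5,"offset": [0,0,0],"roll": 0},{"gripper": -0.5,"offset": [0,0,0],"roll": 0},{"gripper": -0.5,"offset": [0,0,0],"roll": 0}]}}

```text
clock: 13.23
ee_pos: [0.4595, -0.2764, 0.23]
tool_rot: [3.141, -0.001, 0.003]
ft_force: [2.1, 5.7, 9.0]
finger_gap: 0.0576
finger_force: 32.3
```

Request:
{"api": "step_arm", "payload": {"plan": [{"gripper": -0.5,"offset": [0,0,0.5],"roll": 0},{"gripper": -0.5,"offset": [0,0,1],"roll": 0},{"gripper": -0.5,"offset": [0,0,2],"roll": 0},{"gripper": -0.5,"offset": [0,0,3],"roll": 0},{"gripper": -0.5,"offset": [0,0,3],"roll": 0}]}}

```text
clock: 13.65
ee_pos: [0.4584, -0.2763, 0.3253]
tool_rot: [-3.141, 0.0, 0.001]
ft_force: [-0.2, -1.0, -0.2]
finger_gap: 0.0574
finger_force: 34.0
```

Request:
{"api": "step_arm", "payload": {"plan": [{"gripper": -0.5,"offset": [0.9,1.8,0],"roll": 0.026},{"gripper": -0.5,"offset": [1.75,3.3,0],"roll": 0},{"gripper": -0.5,"offset": [1.75,3.3,0],"roll": 0},{"gripper": -0.5,"offset": [1.75,3.3,0],"roll": 0},{"gripper": -0.5,"offset": [1.75,3.3,0],"roll": 0}]}}

```text
clock: 14.07
ee_pos: [0.5383, -0.1251, 0.325]
tool_rot: [3.141, 0.039, 0.002]
ft_force: [1.0, -0.7, -0.0]
finger_gap: 0.0571
finger_force: 34.1
```

Request:
{"api": "step_arm", "payload": {"plan": [{"gripper": -0.5,"offset": [1.75,3.3,0],"roll": 0},{"gripper": -0.5,"offset": [1.75,3.3,0],"roll": 0},{"gripper": -0.5,"offset": [1.75,3.3,0],"roll": 0},{"gripper": -0.5,"offset": [0.9,1.5,0],"roll": 0},{"gripper": -0.5,"offset": [0,0,0],"roll": 0}]}}

```text
clock: 14.48
ee_pos: [0.6009, -0.0092, 0.3249]
tool_rot: [-3.141, -0.045, -0.003]
ft_force: [-1.0, -0.6, 0.0]
finger_gap: 0.0573
finger_force: 34.0
```

Request:
{"api": "step_arm", "payload": {"plan": [{"gripper": -0.5,"offset": [0,0,-4],"roll": 0},{"gripper": -0.5,"offset": [0,0,-4],"roll": 0},{"gripper": -0.5,"offset": [0,0,-2.5],"roll": 0},{"gripper": -0.5,"offset": [0,0,-1],"roll": 0},{"gripper": -0.5,"offset": [0,0,0],"roll": 0}]}}

```text
clock: 14.9
ee_pos: [0.5985, -0.0129, 0.2073]
tool_rot: [-3.141, -0.04, 0.005]
ft_force: [-0.5, 0.0, 0.0]
finger_gap: 0.0572
finger_force: 34.0
```

Request:
{"api": "step_arm", "payload": {"plan": [{"gripper": -0.5,"offset": [0,0,-0.5],"roll": 0},{"gripper": -0.5,"offset": [0,0,-0.3],"roll": 0},{"gripper": -0.5,"offset": [0,0,-0.2],"roll": 0},{"gripper": -0.5,"offset": [0,0,-0.1],"roll": 0},{"gripper": -0.5,"offset": [0,0,0],"roll": 0}]}}

```text
clock: 15.32
ee_pos: [0.5996, -0.0125, 0.1984]
tool_rot: [3.141, 0.04, 0.002]
ft_force: [-0.7, -0.3, -0.1]
finger_gap: 0.0569
finger_force: 34.0
```

Request:
{"api": "step_arm", "payload": {"plan": [{"gripper": -0.5,"offset": [-0.05,0,-0.1],"roll": 0},{"gripper": -0.5,"offset": [0,0,0],"roll": 0},{"gripper": -0.5,"offset": [0,0,0],"roll": 0}]}}

```text
clock: 15.57
ee_pos: [0.5992, -0.0125, 0.1972]
tool_rot: [3.141, 0.041, 0.002]
ft_force: [1.0, -0.9, 4.9]
finger_gap: 0.0572
finger_force: 34.7
```

Request:
{"api": "step_arm", "payload": {"plan": [{"gripper": 0.7,"offset": [0,0,0],"roll": 0},{"gripper": 0.7,"offset": [0,0,0],"roll": 0},{"gripper": 0.7,"offset": [0,0,0],"roll": 0},{"gripper": 0.8,"offset": [0,0,0],"roll": 0}]}}

```text
clock: 15.9
ee_pos: [0.5988, -0.0125, 0.1966]
tool_rot: [-3.141, -0.041, 0.001]
ft_force: [0.4, 0.1, 0.4]
finger_gap: 0.0767
finger_force: 0.0
```

Request:
{"api": "step_arm", "payload": {"plan": [{"gripper": 0.8,"offset": [0,0,1.5],"roll": 0},{"gripper": 0.8,"offset": [0,0,3],"roll": 0},{"gripper": 1,"offset": [0,0,4],"roll": 0},{"gripper": 1,"offset": [0,0,2.5],"roll": 0},{"gripper": 1,"offset": [-1.8,-3.3,0],"roll": -0.026}]}}

```text
clock: 16.32
ee_pos: [0.5846, -0.0427, 0.312]
tool_rot: [3.141, 0.005, 0.016]
ft_force: [0.8, -1.1, 0.7]
finger_gap: 0.0853
finger_force: 0.0
```

Request:
{"api": "step_arm", "payload": {"plan": [{"gripper": 1,"offset": [-1.8,-3.3,0],"roll": 0},{"gripper": 1,"offset": [-1.8,-3.3,0],"roll": 0},{"gripper": 1,"offset": [-1.8,-3.3,0],"roll": 0},{"gripper": 1,"offset": [-1.8,-3.3,0],"roll": 0},{"gripper": 1,"offset": [-1.8,-3.3,0],"roll": 0}]}}

```text
clock: 16.73
ee_pos: [0.4897, -0.2117, 0.3068]
tool_rot: [3.142, 0.0, 0.0]
ft_force: [0.4, -0.1, 0.0]
finger_gap: 0.0854
finger_force: 0.0
```

Request:
{"api": "step_arm", "payload": {"plan": [{"gripper": 1,"offset": [-1.8,-3.3,0],"roll": 0},{"gripper": 1,"offset": [-1.6,-3.3,0],"roll": 0},{"gripper": 1,"offset": [0,0,0],"roll": 0},{"gripper": 1,"offset": [0,0,0],"roll": 0}]}}

```text
clock: 17.07
ee_pos: [0.4559, -0.2781, 0.3067]
tool_rot: [-3.142, 0.006, 0.0]
ft_force: [-0.4, -0.5, 1.0]
finger_gap: 0.0859
finger_force: 0.0
```

Run:
```python
from h import *
a=save("side","s6.png")[:,:,::-1]
A=cv2.resize(a[150:250,230:330],None,fx=4,fy=4,interpolation=cv2.INTER_CUBIC)
B=cv2.resize(a[100:200,330:430],None,fx=4,fy=4,interpolation=cv2.INTER_CUBIC)
cv2.imwrite("pics/c10.png",np.hstack([A,B]))
```

```text
(no output)
```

View pics/c10.png

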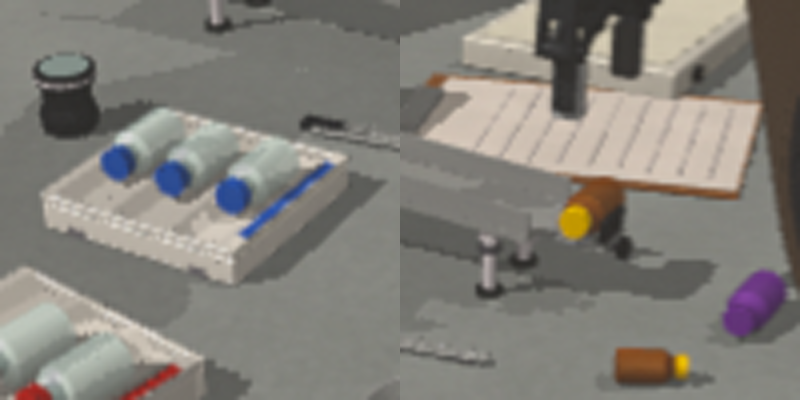

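Both blue vials lie in their grooves, and the amber one is now at the stop with its cap at pixel (373.5,155).

Request:
{"api": "step_arm", "payload": {"plan": [{"gripper": 1,"offset": [0.05,0.05,-3.5],"roll": 0},{"gripper": 1,"offset": [0,0,-2.8],"roll": 0},{"gripper": 1,"offset": [0,0,-1.5],"roll": 0},{"gripper": 1,"offset": [0,0,0],"roll": 0},{"gripper": 0,"offset": [0,0,0],"roll": 0}]}}

```text
clock: 17.53
ee_pos: [0.4577, -0.2749, 0.2283]
tool_rot: [-3.14, -0.002, 0.002]
ft_force: [-0.2, -1.7, 0.7]
finger_gap: 0.0754
finger_force: 0.0
```

Request:
{"api": "step_arm", "payload": {"plan": [{"gripper": -0.5,"offset": [0,0,0],"roll": 0},{"gripper": -0.5,"offset": [0,0,0],"roll": 0},{"gripper": -0.5,"offset": [0,0,0],"roll": 0},{"gripper": -0.5,"offset": [0,0,0],"roll": 0},{"gripper": -0.5,"offset": [0,0,0],"roll": 0}]}}

```text
clock: 17.95
ee_pos: [0.4579, -0.276, 0.23]
tool_rot: [3.141, -0.0, 0.003]
ft_force: [2.4, 4.9, 8.7]
finger_gap: 0.0573
finger_force: 32.1
```

Request:
{"api": "step_arm", "payload": {"plan": [{"gripper": -0.5,"offset": [0,0,0.5],"roll": 0},{"gripper": -0.5,"offset": [0,0,1],"roll": 0},{"gripper": -0.5,"offset": [0,0,2],"roll": 0},{"gripper": -0.5,"offset": [0,0,3],"roll": 0},{"gripper": -0.5,"offset": [0,0,3],"roll": 0}]}}

```text
clock: 18.37
ee_pos: [0.4569, -0.2758, 0.3253]
tool_rot: [-3.141, 0.0, 0.002]
ft_force: [0.5, -0.5, -0.0]
finger_gap: 0.0571
finger_force: 33.7
```

Request:
{"api": "step_arm", "payload": {"plan": [{"gripper": -0.5,"offset": [1,2,0],"roll": -0.022},{"gripper": -0.5,"offset": [1,3.8,0],"roll": 0},{"gripper": -0.5,"offset": [1,3.8,0],"roll": 0},{"gripper": -0.5,"offset": [1,3.8,0],"roll": 0},{"gripper": -0.5,"offset": [1,3.8,0],"roll": 0}]}}

```text
clock: 18.78
ee_pos: [0.5074, -0.1025, 0.325]
tool_rot: [3.141, -0.036, 0.002]
ft_force: [0.1, -1.1, -0.7]
finger_gap: 0.0574
finger_force: 33.7
```

Request:
{"api": "step_arm", "payload": {"plan": [{"gripper": -0.5,"offset": [0,3.9,0],"roll": 0},{"gripper": -0.5,"offset": [0,3.9,0],"roll": 0},{"gripper": -0.5,"offset": [0,3.9,0],"roll": 0},{"gripper": -0.5,"offset": [0,3.9,0],"roll": 0},{"gripper": -0.5,"offset": [0,3.9,0],"roll": 0}]}}

```text
clock: 19.2
ee_pos: [0.507, 0.0928, 0.3249]
tool_rot: [-3.141, 0.035, -0.002]
ft_force: [1.9, -0.8, -1.1]
finger_gap: 0.0572
finger_force: 33.7
```

Request:
{"api": "step_arm", "payload": {"plan": [{"gripper": -0.5,"offset": [-1,3.8,0],"roll": 0},{"gripper": -0.5,"offset": [-1,3.8,0],"roll": 0},{"gripper": -0.5,"offset": [-1,3.8,0],"roll": 0},{"gripper": -0.5,"offset": [-1,3.8,0],"roll": 0},{"gripper": -0.5,"offset": [-1,3.8,0],"roll": 0}]}}

```text
clock: 19.62
ee_pos: [0.4565, 0.2827, 0.3249]
tool_rot: [-3.141, 0.035, -0.001]
ft_force: [1.4, -0.5, -0.5]
finger_gap: 0.0571
finger_force: 33.7
```

Request:
{"api": "step_arm", "payload": {"plan": [{"gripper": -0.5,"offset": [-0.7,4,0],"roll": 0},{"gripper": -0.5,"offset": [0,3,0],"roll": 0},{"gripper": -0.5,"offset": [0,1,0],"roll": 0},{"gripper": -0.5,"offset": [0,0,0],"roll": 0},{"gripper": -0.5,"offset": [0,0,0],"roll": 0}]}}

```text
clock: 20.03
ee_pos: [0.4502, 0.3608, 0.3242]
tool_rot: [3.141, -0.033, 0.0]
ft_force: [-0.6, -0.6, -1.9]
finger_gap: 0.0576
finger_force: 33.7
```

Request:
{"api": "step_arm", "payload": {"plan": [{"gripper": -0.5,"offset": [0,0,-4],"roll": 0},{"gripper": -0.5,"offset": [0,0,-4],"roll": 0},{"gripper": -0.5,"offset": [0,0,-2.5],"roll": 0},{"gripper": -0.5,"offset": [0,0,-1],"roll": 0},{"gripper": -0.5,"offset": [0,0,0],"roll": 0}]}}

```text
clock: 20.45
ee_pos: [0.4501, 0.3592, 0.207]
tool_rot: [3.139, -0.037, -0.005]
ft_force: [-0.8, -0.3, -0.5]
finger_gap: 0.0576
finger_force: 33.7
```

Request:
{"api": "step_arm", "payload": {"plan": [{"gripper": -0.5,"offset": [0,0,-0.5],"roll": 0},{"gripper": -0.5,"offset": [0,0,-0.3],"roll": 0},{"gripper": -0.5,"offset": [0,0,-0.2],"roll": 0},{"gripper": -0.5,"offset": [0,0,-0.1],"roll": 0},{"gripper": -0.5,"offset": [0,0,0],"roll": 0}]}}

```text
clock: 20.87
ee_pos: [0.4506, 0.3611, 0.1983]
tool_rot: [-3.141, 0.035, -0.001]
ft_force: [0.3, -0.4, 0.1]
finger_gap: 0.0573
finger_force: 33.7
```

Request:
{"api": "step_arm", "payload": {"plan": [{"gripper": -0.5,"offset": [-0.1,0.1,-0.1],"roll": 0},{"gripper": -0.5,"offset": [0,0,0],"roll": 0},{"gripper": -0.5,"offset": [0,0,0],"roll": 0}]}}

```text
clock: 21.12
ee_pos: [0.4494, 0.3623, 0.197]
tool_rot: [-3.141, 0.035, -0.001]
ft_force: [-1.2, 1.8, 3.3]
finger_gap: 0.0576
finger_force: 34.1
```

Request:
{"api": "step_arm", "payload": {"plan": [{"gripper": -0.5,"offset": [-0.1,0,-0.05],"roll": 0},{"gripper": -0.5,"offset": [0,0,0],"roll": 0},{"gripper": -0.5,"offset": [0,0,0],"roll": 0}]}}

```text
clock: 21.37
ee_pos: [0.4491, 0.3622, 0.197]
tool_rot: [-3.14, 0.034, -0.003]
ft_force: [3.3, -3.3, 10.1]
finger_gap: 0.0573
finger_force: 35.0
```

Request:
{"api": "step_arm", "payload": {"plan": [{"gripper": 0.7,"offset": [0,0,0],"roll": 0},{"gripper": 0.7,"offset": [0,0,0],"roll": 0},{"gripper": 0.7,"offset": [0,0,0],"roll": 0},{"gripper": 0.8,"offset": [0,0,0],"roll": 0}]}}

```text
clock: 21.7
ee_pos: [0.4483, 0.362, 0.1961]
tool_rot: [3.141, -0.035, -0.001]
ft_force: [1.0, -0.2, 0.0]
finger_gap: 0.0765
finger_force: 0.0
```

Request:
{"api": "step_arm", "payload": {"plan": [{"gripper": 0.8,"offset": [0,0,1.5],"roll": 0},{"gripper": 0.8,"offset": [0,0,3],"roll": 0},{"gripper": 1,"offset": [0,0,4],"roll": 0},{"gripper": 1,"offset": [0,0,4],"roll": 0},{"gripper": 1,"offset": [0,0,0],"roll": 0}]}}

```text
clock: 22.12
ee_pos: [0.4499, 0.3632, 0.3279]
tool_rot: [-3.136, 0.035, -0.011]
ft_force: [1.7, 1.4, 1.3]
finger_gap: 0.0854
finger_force: 0.0
```

Request:
{"api": "step_arm", "payload": {"plan": [{"gripper": 1,"offset": [0,0,0],"roll": 0},{"gripper": 1,"offset": [0,0,0],"roll": 0},{"gripper": 1,"offset": [0,0,0],"roll": 0},{"gripper": 1,"offset": [0,0,0],"roll": 0},{"gripper": 1,"offset": [0,0,0],"roll": 0}]}}

```text
clock: 22.53
ee_pos: [0.4481, 0.3618, 0.32]
tool_rot: [3.14, -0.035, -0.003]
ft_force: [-0.1, -0.5, 0.7]
finger_gap: 0.0853
finger_force: 0.0
```

Run:
```python
from h import *
a=save("side","s7.png")[:,:,::-1]
cv2.imwrite("pics/c11.png",cv2.resize(a[120:370,130:440],None,fx=2.4,fy=2.4,interpolation=cv2.INTER_CUBIC))
```

```text
(no output)
```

View pics/c11.png

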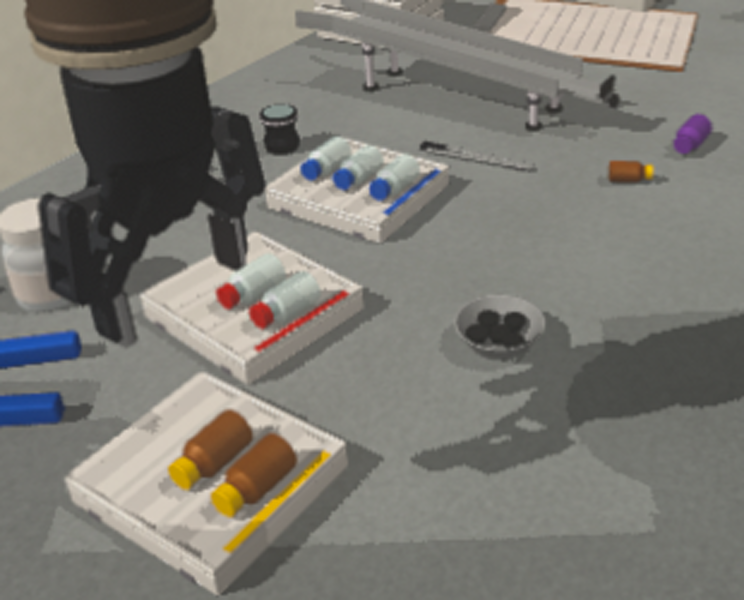

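All four vials lie in grooves of the right trays, the track is empty, and the gripper is clear.

```bash
python3 -c "
from h import *
print(job_done())"
```

```text
the job is handed in; nothing more can be done
None
```

All four vials are sorted into the trays matching their caps (one red, two blue, one amber), the track is empty, and I handed the job in at about 22.6 s of the 117 s allowed; no verdict came back.

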